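Fetch the salt from the latched spice case

TASK

Turn the black quarter-turn latch knob to free the lid of the wooden spice case, swing the lid up until it stands open, and take out the salt shaker; keep it upright and set it down, not dropped, on the dark wooden tray beside the pepper mill. Then close the lid fully and turn the knob all the way back so that the case is latched again. Leave the little cup in the case and the pepper mill on the tray where they stand.

Things in the scene. Friction and masses are not known exactly. Their poses are not given: they have to be found in the camera images.
- spice_case: Fixed light wooden case: open-topped tub 180 (its x) x 200 (its y) x 100 mm high, walls and floor 8 mm thick. Origin: centre of the underside; z up. The lid is hinged along the tub's +y edge; the latch stands on a ledge (64 x 50 mm, top 110 mm high) outside the -y wall.
- lid (a joint): Lid angle in rad: 0 closed, 1.57 upright, stop at 1.85. Clear panel in a brown wooden frame, 180 x 200 x 10 mm, lying on the tub (top 110 mm high when closed). Turns about a horizontal axis along the case's x at the case's y = +100, z = 100 mm; its -y edge rises. Stiff hinge (0.3 Nm friction): the lid stays at any angle; moving it takes 2 to 4 N at the handle.
- lid_handle (a point): Middle of the lid's dark steel bow handle: a round bar 12 mm thick, 48 mm of it straight, parallel to the hinge, 42 mm above the lid's top face, 185 mm from the hinge line. At lid angle a it lies, in the case's frame (mm), at x = -35, y = 100 - 185 cos a + 52 sin a, z = 100 + 185 sin a + 52 cos a. The bar can turn between lightly closed fingers.
- latch (a joint): Angle of the latch knob in rad, 0 to 1.571, anticlockwise from above; starts at 0 to 0.15, stays where left (friction 0.05 Nm). At 0 (latched) the steel tongue under the knob points to the case's +y, 17 mm over the lid's edge, 7 mm above it, and holds the lid down; at 1.571 it points to the case's -x. The lid is free from about 1.2; before that it can neither open nor close. Shut the lid within 0.03 or the tongue catches on its edge.
- latch_grip (a point): Point on the vertical axis of the latch knob at gripping height (case frame: x = 30, y = -125, z = 145 mm). The knob is a black upright bar 46 mm long, 12 mm wide, 36 mm high (z = 123 to 159 mm), parallel to the tongue, with a red mark on top towards the tongue. The point's y axis points along the tongue.
- salt: Glass salt shaker with steel cap, 80 mm high, tapering from 42 mm across at the foot to 34 mm at 56 mm; the cap above bulges out to 37 mm, straight-sided from 57 to 70 mm (the place to grip), domed on top, about 0.1 to 0.2 kg, standing upright on the case's floor (8 mm above the worktop), 32 mm to the +y or 48 mm to the -y side of the case's middle, give or take 6 mm. Origin: centre of the underside; z up.
- cup: Small white cup, 64 mm in diameter, 36 mm high, standing in the case in the other of the two places. Origin: centre of the underside. To be left alone.
- tray: Fixed dark wooden tray 140 (its x) x 220 (its y) x 14 mm high, floor 8 mm thick, rim 8 mm wide. Origin: centre of the underside; z up. Its half towards +y is empty.
- mill: Turned wooden pepper mill, 46 mm in diameter, 127 mm high, standing on the -y half of the tray (about 65 mm from the tray's middle). Origin: centre of the underside. To be left alone.

How it is judged:
By the outcome, as a careful person would: the job done as asked, in the order asked, and still so for the second after the job is handed in, with the robot touching nothing.
It also fails if it takes over 72 s, if anything falls off the work surface, if the arm or the gripper's body presses on something with over 40 N, if the wrist force passes 120 N, or if a joint passes its speed limit or range.

ROBOT

A 6-joint arm with a two-finger parallel gripper is mounted at the origin on a cart in front of the work surface, level with it; the furniture and walls round the work are solid. World frame = base frame: x ahead of the robot, y to its left, z up, the work surface at z = 0. Lengths are in m, angles in rad, forces in N, time in s.
With the tool pointing down it reaches from about 0.25 to 0.775 m from the base axis. Payload 4 kg.
Tool frame: the origin (TCP) lies midway between the tips of the shut fingers; the grasp point (between the pads) lies 19 mm behind it; z points along the fingers, y is the line along which they close (so a half turn about z gives the same grasp; the last joint's range is limited). The gripper opens to 94 mm and grips with 3 to 60 N. Pads are 16 mm wide; open, the fingers measure 119 mm over their backs; the gripper's body (75 mm by 177 mm) begins 78 mm behind the grasp point.
Start: joints at [1.012, 0.087, 1.371, -0, 1.684, -0.103], TCP at [0.242, 0.494, 0.206] pointing down, gripper open.
Joint ranges: [-3.1, 3.1], [-0.76, 2.03], [0.27, 2.55], [-1.08, 4.22], [0.17, 2.65], [-2.57, 2.57]. Speed limits (rad/s): [2.79, 2.79, 3.14, 3.14, 3.14, 3.14].

INTERFACE

Orientations are given as [roll, pitch, yaw] about the fixed x, y, z axes, in that order (R = Rz(yaw) Ry(pitch) Rx(roll)).
In Python, from bench import sensors, eyes, job gives the robot as it stands.
- The arm moves only by the tool arm_command, never from a script. Its argument "series" is a list of rows, each a list of 7 numbers: the opening, from 0 (shut) to 1 (fully open), then the shift along the tool's x, y, z in cm, then the turn, a rotation vector about the tool's x, y, z in rad. In form: [[fingers, dx, dy, dz, wx, wy, wz], ...]. A call has 1 to 20 rows; each row shifts and turns the commanded pose from where the row before left it, along the tool's axes as they then stand; what a row does not reach is not made up. A row lasts 1/10 s, in which the tool goes at most 50 mm and 8.59 degrees, less where a joint would pass 70% of its speed; a pose out of reach is approached as far as the arm can. A call with a gripper value outside its range is refused whole. The fingers move at their own pace and stop on an object; the grip force is fixed at half the most. Time passes only in rows, so rows that do not move let the fingers close. It gives the time, the measured TCP pose, the force and the opening at its end, in the units of the state.
- sensors.get_obs(): the state, without advancing time (a new reading comes with each control period).
- eyes.snapshot(name): name is "scene" or "side" or "wrist"; returns the picture (400x640x3 uint8, blue, green, red); there is no depth.
- eyes.get_calibration(name): a dict with "mtx" (3x3 intrinsics, pixels), "R" (3x3) and "t" (3): a world point X has camera coordinates R X + t. Camera axes: x right, y down, z forward; pixel columns grow to the right and rows downward; lengths in m; the calibration is good to about 2 mm. A picture is of the moment at which its call begins: read the wrist's pose just before it. get_calibration takes no time and is no camera call; for the wrist camera it gives the pose at the moment of the call.
- job.close_job(): hands the job in, once; it reports no verdict.
The state is a dict: "time": time; "joint_positions": joint angles; "qvel": joint speeds; "joint_torque": joint torques, N m; "tool_pos": TCP position; "ee_rot": TCP orientation; "wrist_force": force on the tool from outside, world axes, zero at the start; "wrist_torque": the same for the moment, N m; "width": finger opening in m.
Only numpy, scipy, OpenCV 4.12 (cv2) and the standard library are available. Lean on these libraries where they do the work, as an engineer would, in place of code of your own. Each camera call takes 0.05 s, during which the arm holds its last target. There are 200 camera calls.

## Working session

There is one attempt and no reset: what is moved stays moved. The work goes in short steps, Python scripts to look and compute and a tool call to move; the robot and the scene stay as the last step left them, time stands still between calls to the robot, and variables do not carry over. Pictures are saved under pics/ and viewed, on a budget of 10 in all, crops included, one or two more only if the job needs it, and the job is handed in when it is done.

Besides the shell and the picture viewer there is one more tool, called after "Emit:" as name(argument=value, ...) on one line, values as JSON. arm_command: Moves the arm, as the interface text tells. Its arguments: {"type":"object","properties":{"series":{"type":"array","items":{"type":"array","items":{"type":"number"}}}},"required":["series"]}

```bash
ls; mkdir -p pics; python3 - <<'E'
from bench import sensors, eyes, job
import cv2
for n in("scene","side"):
    cv2.imwrite(f"pics/{n}0.png",eyes.snapshot(n))
    c=eyes.get_calibration(n); print(n,c)
o=sensors.get_obs();print(o)
E
```

```text
pics
scene {'mtx': array([[474.03719353,   0.        , 317.09430515],
       [  0.        , 474.03719353, 193.95560898],
       [  0.        ,   0.        ,   1.        ]]), 'R': array([[ 0.85466106, -0.51898537,  0.01444474],
       [-0.33787544, -0.57710419, -0.74349912],
       [ 0.39420129,  0.63055923, -0.66858089]]), 't': array([-0.46728935,  0.19695087,  1.11185711])}
side {'mtx': array([[365.01234716,   0.        , 325.82357911],
       [  0.        , 365.01234716, 201.30029223],
       [  0.        ,   0.        ,   1.        ]]), 'R': array([[ 0.81359024, -0.58138502, -0.00789762],
       [-0.39753477, -0.54629537, -0.73724316],
       [ 0.4243077 ,  0.60295342, -0.67558134]]), 't': array([-0.44505887,  0.2323135 ,  0.97020512])}
{'time': 0.1, 'joint_positions': array([ 1.01192740e+00,  8.78819741e-02,  1.37204846e+00, -3.28492512e-06,
        1.68361141e+00, -1.03098847e-01]), 'qvel': array([-0.00096325, -0.00132014, -0.00348075,  0.00038913,  0.00082356,
        0.00148362]), 'joint_torque': array([ 2.05886827e-03, -3.41255236e+01, -3.03300011e+01,  7.19869486e-02,
        3.04768374e-02, -7.48303546e-05]), 'tool_pos': array([0.24183351, 0.49344606, 0.20444848]), 'ee_rot': array([-3.13965348e+00, -1.97355923e-04,  2.68582202e+00]), 'wrist_force': array([ 0.1793497 , -0.17589678, -0.10536512]), 'wrist_torque': array([-0.03458153, -0.01287142, -0.00123002]), 'width': 0.09430209572252878}
```

View pics/scene0.png

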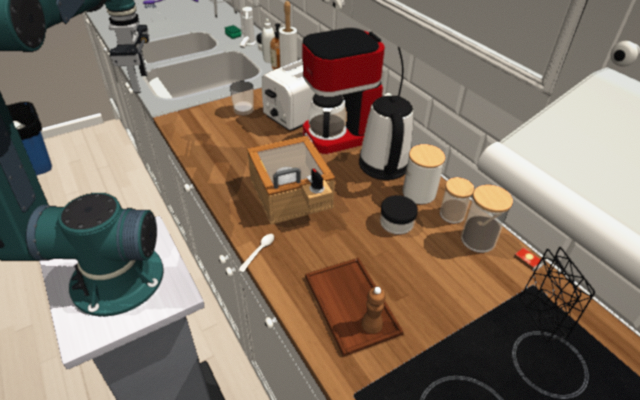

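View pics/side0.png

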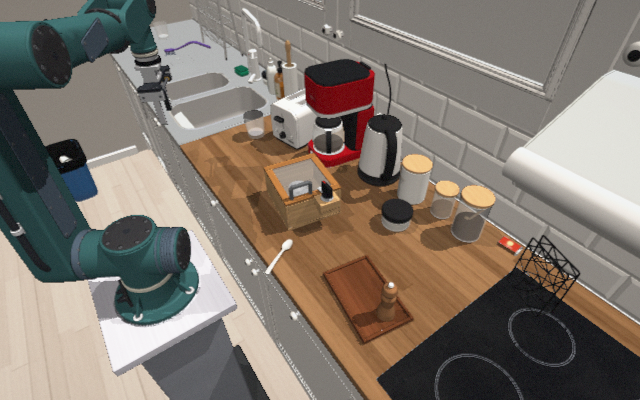

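```bash
python3 - <<'E'
import cv2,numpy as np
a=cv2.imread("pics/scene0.png")
c=np.zeros((540,790,3),np.uint8)
x=cv2.resize(a[132:222,240:340],None,fx=5,fy=6*5/6,interpolation=cv2.INTER_CUBIC)
c[:450,:500]=x
y=cv2.resize(a[252:362,300:405],None,fx=2.7,fy=2.7,interpolation=cv2.INTER_CUBIC)
c[:y.shape[0],504:504+y.shape[1]]=y
cv2.imwrite("pics/crop0.png",c[:450])
E
```

```text
(no output)
```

View pics/crop0.png

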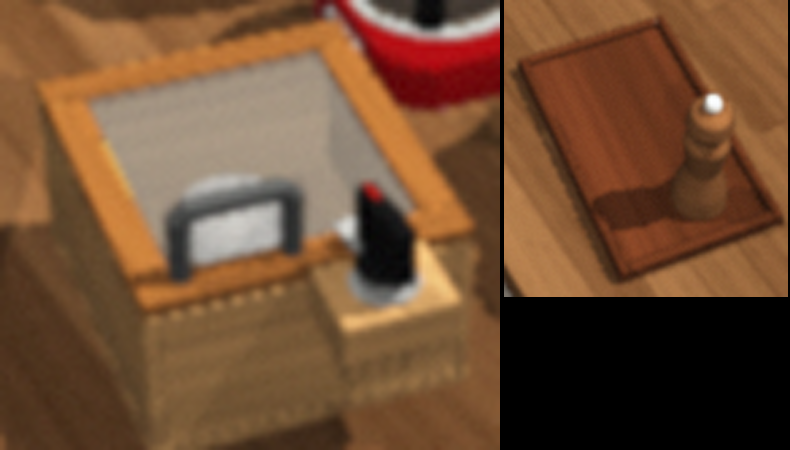

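```bash
cat > h.py <<'E'
import numpy as np, cv2
from bench import sensors, eyes
from scipy.optimize import least_squares
from scipy.spatial.transform import Rotation as Ro
def proj(c,X): 
    Y=np.atleast_2d(X)@c["R"].T+c["t"]; p=Y@c["mtx"].T; return p[:,:2]/p[:,2:]
def ray(c,px,z):
    d=c["R"].T@np.linalg.solve(c["mtx"],[*px,1]); o=-c["R"].T@c["t"]; return o+d*(z-o[2])/d[2]
def w(p,L):
    x,y,a=p; L=np.atleast_2d(L); C,S=np.cos(a),np.sin(a)
    return np.c_[x+C*L[:,0]-S*L[:,1],y+S*L[:,0]+C*L[:,1],L[:,2]]
def fit(c,px,L,p0):
    s=least_squares(lambda p:(proj(c,w(p,L))-px).ravel(),p0); return s.x,s.fun.reshape(-1,2)
E
python3 - <<'E'
from h import *
c=eyes.get_calibration("scene")
L=np.array([[-.09,.1,.11],[.09,.1,.11],[.09,-.1,.11],[-.09,-.1,.11],[-.09,-.1,0]])
px=np.array([[248,149],[307,137],[334.4,177],[269,193],[270,222]])
p,r=fit(c,px,L,[.5,.2,0]);print("case",p,r.round(1).tolist())
print("knob grip",w(p,[[.03,-.125,.145]]),"handle",w(p,[[-.035,-.085,.152]]))
L=np.array([[-.07,.11,.014],[.07,.11,.014],[.07,-.11,.014],[-.07,-.11,.014]])
px=np.array([[305.9,276.1],[357.8,258.7],[403,332.7],[343.7,355.7]])
q,r=fit(c,px,L,[.5,-.2,0]);print("tray",q,r.round(1).tolist())
print("drop",w(q,[[0,.055,.008]]))
# check red mark of knob: pixel
for n in("red tip",): print(proj(c,w(p,[[.03,-.125+.02,.159],[-.035,-.085,.152]])))
E
```

```text
case [ 0.49419959  0.05903021 -0.17382375] [[-0.9, -1.1], [0.9, -1.9], [0.6, -0.1], [-0.9, 0.1], [0.4, 2.1]]
knob grip [[ 0.50212879 -0.06927461  0.145     ]] handle [[ 0.44502629 -0.01863565  0.152     ]]
tray [ 0.42664524 -0.3451635  -0.15780351] [[-1.5, -0.8], [0.5, -0.3], [1.1, 0.5], [-0.1, 0.2]]
drop [[ 0.43528846 -0.29084689  0.008     ]]
[[314.20336853 168.31457915]
 [286.77808666 171.4756214 ]]
```

Emit:
arm_command(series=[[0.6, 0, 0, -1.1, 0, 0, 0.1432], [0.6, 0, 0, -1.1, 0, 0, 0.1432], [0.6, 0, 0, -1.1, 0, 0, 0.1432], [0.6, 0, 0, -1.1, 0, 0, 0.1432], [0.6, 0, 0, -1.1, 0, 0, 0.1432], [0.6, 0, 0, -1.1, 0, 0, 0.1432], [0.6, 0, 0, -1.1, 0, 0, 0.1432], [0.6, 0, 0, -1.1, 0, 0, 0.1432], [0.6, 0, 0, -1.1, 0, 0, 0.1432]])

```text
time: 1.0
tool_pos: [0.242, 0.4937, 0.3043]
ee_rot: [-3.141, 0.001, 1.391]
wrist_force: [-0.2, 0.1, 0.5]
width: 0.0561
```

Emit:
arm_command(series=[[0.6, -3.64, 2.525, 0, 0, 0, 0], [0.6, -3.64, 2.525, 0, 0, 0, 0], [0.6, -3.64, 2.525, 0, 0, 0, 0], [0.6, -3.64, 2.525, 0, 0, 0, 0], [0.6, -3.64, 2.525, 0, 0, 0, 0], [0.6, -3.64, 2.525, 0, 0, 0, 0], [0.6, -3.64, 2.525, 0, 0, 0, 0], [0.6, -3.64, 2.525, 0, 0, 0, 0], [0.6, -3.64, 2.525, 0, 0, 0, 0], [0.6, -3.64, 2.525, 0, 0, 0, 0], [0.6, -3.64, 2.525, 0, 0, 0, 0], [0.6, -3.64, 2.525, 0, 0, 0, 0], [0.6, -3.64, 2.525, 0, 0, 0, 0], [0.6, -3.64, 2.525, 0, 0, 0, 0], [0.6, 0, 0, 0, 0, 0, 0], [0.6, 0, 0, 0, 0, 0, 0]])

```text
time: 2.6
tool_pos: [0.502, -0.0697, 0.3034]
ee_rot: [-3.139, -0.001, 1.395]
wrist_force: [-0.4, 0.1, 0.5]
width: 0.0563
```

```bash
python3 - <<'E'
from h import *
import pickle
o=sensors.get_obs();c=eyes.get_calibration("wrist")
im=eyes.snapshot("wrist");cv2.imwrite("pics/w1.png",im)
pickle.dump(c,open("w1.pkl","wb"))
print(o["time"],o["tool_pos"],o["ee_rot"],o["joint_positions"])
p=[0.49419959,0.05903021,-0.17382375]
print(proj(c,w(p,[[.03,-.125,.159],[-.035,-.085,.152],[.03,-.105,.159]])))
print(-c["R"].T@c["t"])
cs=eyes.get_calibration("scene")
for px in((375,175),(398,230),(340,145)):print(ray(cs,px,0))
E
```

```text
2.6 [ 0.50195411 -0.0697172   0.3034024 ] [-3.13904779e+00 -8.05929681e-04  1.39513252e+00] [-2.50356712e-01 -5.90343000e-03  1.27483583e+00  6.43362847e-04
  1.87525810e+00 -7.45018623e-02]
[[320.37469381 184.877385  ]
 [261.11491985 148.08737403]
 [320.33514829 166.91924284]]
[ 0.51307427 -0.0025272   0.48356776]
[7.48302193e-01 6.77752901e-04 0.00000000e+00]
[ 6.65783094e-01 -2.11981968e-01 -1.11022302e-16]
[0.74109111 0.17881492 0.        ]
```

View pics/w1.png

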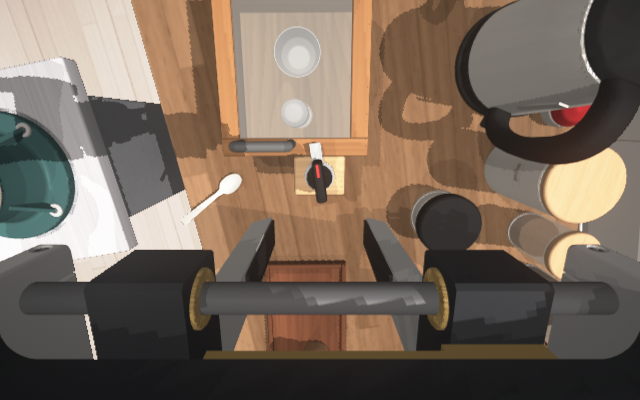

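```bash
python3 - <<'E'
from h import *
import pickle
c=pickle.load(open("w1.pkl","rb"))
L=np.array([[.062,-.15,.11],[-.002,-.15,.11],[-.09,-.1,.11],[.09,-.1,.11],[-.035,-.085,.152]])
px=np.array([[345,195],[295,195.5],[222,156],[368.5,155],[262,147]])
p,r=fit(c,px,L,[.494,.059,-.174]);print(p,r.round(1).tolist())
print("knob",w(p,[[.03,-.125,.145]]),"handle",w(p,[[-.035,-.085,.152]]))
a=ray(c,(317,164),.159);b=ray(c,(321,202),.159);d=a-b;print("bar",(a+b)/2,np.linalg.norm(d),np.arctan2(d[1],d[0])-np.pi/2-p[2])
# latch bar: also salt via cap top z=.088, cup rim z=.044
print("salt",ray(c,(294,112),.080),"cup",ray(c,(297,51),.044))
print(w(p,[[0,-.048,0],[0,.032,0]]))
E
```

```text
[ 0.49401839  0.06069305 -0.17270759] [[0.0, -0.2], [0.2, -0.5], [1.6, 0.3], [-0.3, 0.7], [-1.3, -0.4]]
knob [[ 0.5020908  -0.06760284  0.145     ]] handle [[ 0.44493181 -0.01702765  0.152     ]]
bar [ 0.50098039 -0.06724697  0.159     ] 0.04303504874077336 0.09854441928353821
salt [0.48264113 0.01577864 0.08      ] cup [0.4994968  0.09487685 0.044     ]
[[0.48576957 0.01340714 0.        ]
 [0.4995176  0.09221699 0.        ]]
```

Emit:
arm_command(series=[[0.6, 0.2, 0, 4.4, 0, 0, -0.1], [0.6, 0, 0, 4.4, 0, 0, 0], [0.6, 0, 0, 4.4, 0, 0, 0], [0.6, 0, 0, 4.4, 0, 0, 0], [0.6, 0, 0, 0, 0, 0, 0], [0, 0, 0, 0, 0, 0, 0], [0, 0, 0, 0, 0, 0, 0], [0, 0, 0, 0, 0, 0, 0], [0, 0, 0, 0, 0, 0, 0], [0, 0, 0, 0, 0, 0, 0], [0, 0, 0, 0, 0, 0, 0], [0, 0, 0, 0, 0, 0, 0]])

```text
time: 3.85
tool_pos: [0.5025, -0.0674, 0.1292]
ee_rot: [3.141, 0.0, 1.497]
wrist_force: [-1.3, -0.0, 3.3]
width: 0.0119
```

Emit:
arm_command(series=[[0, 0, 0, 0, 0, 0, -0.145], [0, 0, 0, 0, 0, 0, -0.145], [0, 0, 0, 0, 0, 0, -0.145], [0, 0, 0, 0, 0, 0, -0.145], [0, 0, 0, 0, 0, 0, -0.145], [0, 0, 0, 0, 0, 0, -0.145], [0, 0, 0, 0, 0, 0, -0.145], [0, 0, 0, 0, 0, 0, -0.145], [0, 0, 0, 0, 0, 0, -0.145], [0, 0, 0, 0, 0, 0, -0.145], [0, 0, 0, 0, 0, 0, 0], [0, 0, 0, 0, 0, 0, 0]])

```text
time: 5.05
tool_pos: [0.502, -0.0678, 0.1292]
ee_rot: [-3.14, -0.001, 2.944]
wrist_force: [-3.8, -1.6, 4.8]
width: 0.0118
```

```bash
python3 -c "
from h import *
o=sensors.get_obs();print(o['time'],o['tool_pos'],o['ee_rot'],o['wrist_force'],o['wrist_torque'],o['joint_positions'],o['width'])"
```

```text
5.05 [ 0.50195437 -0.06778488  0.12920802] [-3.14038548e+00 -7.23739650e-04  2.94359501e+00] [-3.7547165  -1.6086454   4.81701474] [-0.17949743  0.72814724  0.01614414] [-2.45344892e-01  1.89521628e-02  1.59400589e+00 -1.24114383e-03
  1.52930043e+00 -1.61809211e+00] 0.011809106350185495
```

Emit:
arm_command(series=[[0.45, 0, 0, 0, 0, 0, 0], [0.45, 0, 0, 0, 0, 0, 0], [0.45, 0, 0, 0, 0, 0, 0], [0.45, 0, 0, 0, 0, 0, 0], [0.45, 0, 0, -3.5, 0, 0, -0.025], [0.45, 0, 0, -3.5, 0, 0, 0], [0.45, 3.25, 2.0, 0, 0, 0, 0], [0.45, 3.25, 2.0, 0, 0, 0, 0], [0.45, 0, 0, 0, 0, 0, 0], [0.45, 0, 0, 3.3, 0, 0, 0], [0.45, 0, 0, 3.2, 0, 0, 0], [0.45, 0, 0, 0, 0, 0, 0]])

```text
time: 6.25
tool_pos: [0.4423, -0.0166, 0.1287]
ee_rot: [-3.141, -0.01, 2.972]
wrist_force: [0.5, -0.1, -0.3]
width: 0.0421
```

```bash
python3 - <<'E'
from h import *
import pickle
o=sensors.get_obs();print(o['tool_pos'],o['ee_rot'],o['wrist_force'],o['width'])
c=eyes.get_calibration("wrist")
im=eyes.snapshot("wrist");cv2.imwrite("pics/w2.png",im);pickle.dump(c,open("w2.pkl","wb"))
E
```

```text
[ 0.44225558 -0.01657826  0.12867497] [-3.14142107 -0.00953297  2.97164096] [ 0.47908504 -0.05668518 -0.26751722] 0.04209273360185594
```

View pics/w2.png

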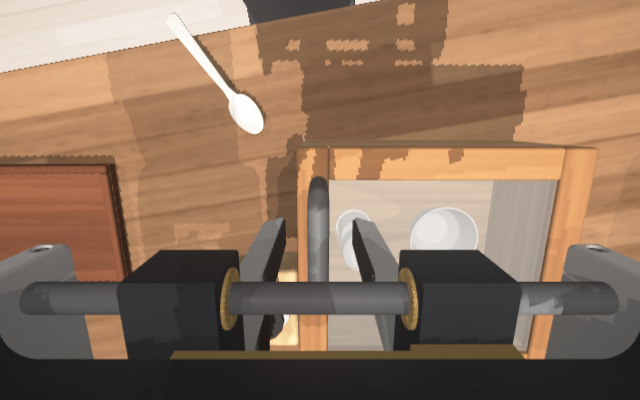

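Emit:
arm_command(series=[[0, 0, 0, 0, 0, 0, 0], [0, 0, 0, 0, 0, 0, 0], [0, 0, 0, 0, 0, 0, 0], [0, 0, 0, 0, 0, 0, 0], [0, 0, 0, 0, 0, 0, 0], [0, 0, 0, 0, 0, 0, 0], [0, 0, 0, 0, 0, 0, 0]])

```text
time: 7.0
tool_pos: [0.4458, -0.0176, 0.1344]
ee_rot: [-3.14, 0.002, 2.972]
wrist_force: [0.5, -3.4, 4.9]
width: 0.0112
```

```bash
python3 - <<'E'
import numpy as np
a=np.linspace(0,1.65,18)
y=-18.5*np.cos(a)+5.2*np.sin(a);z=18.5*np.sin(a)+5.2*np.cos(a)
print([[0,0,round(float(p),2),round(float(-q),2),0,0,0] for p,q in zip(np.diff(y),np.diff(z))])
E
```

```text
[[0, 0, 0.59, -1.77, 0, 0, 0], [0, 0, 0.76, -1.7, 0, 0, 0], [0, 0, 0.92, -1.62, 0, 0, 0], [0, 0, 1.07, -1.52, 0, 0, 0], [0, 0, 1.22, -1.41, 0, 0, 0], [0, 0, 1.35, -1.29, 0, 0, 0], [0, 0, 1.47, -1.15, 0, 0, 0], [0, 0, 1.57, -1.0, 0, 0, 0], [0, 0, 1.66, -0.85, 0, 0, 0], [0, 0, 1.74, -0.68, 0, 0, 0], [0, 0, 1.79, -0.51, 0, 0, 0], [0, 0, 1.83, -0.33, 0, 0, 0], [0, 0, 1.86, -0.16, 0, 0, 0], [0, 0, 1.86, 0.03, 0, 0, 0], [0, 0, 1.85, 0.21, 0, 0, 0], [0, 0, 1.82, 0.38, 0, 0, 0], [0, 0, 1.78, 0.56, 0, 0, 0]]
```

Emit:
arm_command(series=[[0, 0, 0.59, -1.77, 0, 0, 0], [0, 0, 0.76, -1.7, 0, 0, 0], [0, 0, 0.92, -1.62, 0, 0, 0], [0, 0, 1.07, -1.52, 0, 0, 0], [0, 0, 1.22, -1.41, 0, 0, 0], [0, 0, 1.35, -1.29, 0, 0, 0], [0, 0, 0, 0, 0, 0, 0]])

```text
time: 7.7
tool_pos: [0.4558, 0.0397, 0.2299]
ee_rot: [-3.137, 0.004, 2.971]
wrist_force: [-2.3, -8.0, 9.0]
width: 0.011
```

Emit:
arm_command(series=[[0, 0, 1.47, -1.15, 0, 0, 0], [0, 0, 1.57, -1.0, 0, 0, 0], [0, 0, 1.66, -0.85, 0, 0, 0], [0, 0, 1.74, -0.68, 0, 0, 0], [0, 0, 1.79, -0.51, 0, 0, 0], [0, 0, 1.83, -0.33, 0, 0, 0], [0, 0, 1.86, -0.16, 0, 0, 0], [0, 0, 1.86, 0.03, 0, 0, 0], [0, 0, 1.85, 0.21, 0, 0, 0], [0, 0, 1.82, 0.38, 0, 0, 0], [0, 0, 1.78, 0.56, 0, 0, 0], [0, 0, 0, 0, 0, 0, 0]])

```text
time: 8.9
tool_pos: [0.489, 0.2337, 0.2611]
ee_rot: [3.138, 0.002, 2.974]
wrist_force: [5.1, 1.5, 1.4]
width: 0.0113
```

```bash
python3 - <<'E'
from h import *
o=sensors.get_obs();print(o['time'],o['tool_pos'],o['ee_rot'],o['wrist_force'],o['width'],o['joint_positions'])
p=[.494,.0605,-.173]
for a in (1.5,1.6,1.65,1.7): print(a,w(p,[[-.035,.1-.185*np.cos(a)+.052*np.sin(a),.1+.185*np.sin(a)+.052*np.cos(a)-.019]]))
cv2.imwrite("pics/s2.png",cv2.resize(eyes.snapshot("scene")[60:260,150:450],None,fx=2,fy=2))
E
```

```text
8.9 [0.48899577 0.23373964 0.2611005 ] [3.13803132e+00 2.21981086e-03 2.97428337e+00] [5.05182168 1.47578764 1.40273042] 0.011338506439371862 [ 0.339948    0.06226154  1.28813435  0.00208329  1.78752598 -1.06309128]
1.5 [[0.48341239 0.20323655 0.26921491]]
1.6 [[0.48661354 0.22155534 0.26440274]]
1.65 [[0.48817907 0.23051419 0.26130574]]
1.7 [[0.489716   0.23930937 0.25775808]]
```

View pics/s2.png

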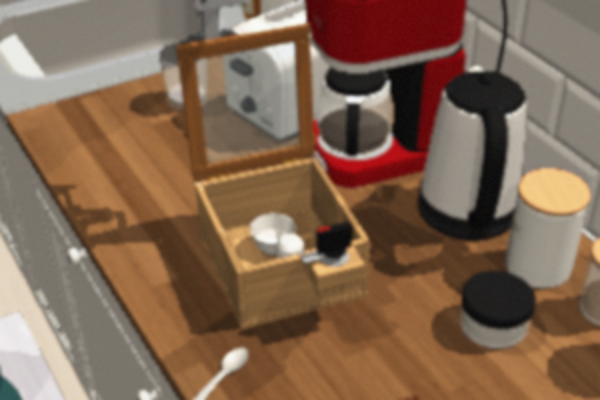

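Emit:
arm_command(series=[[0.3, 0, 0, 0, 0, 0, 0], [0.3, 0, 0, 0, 0, 0, 0], [0.3, 0, 0, 0, 0, 0, 0], [0.3, 0, 0, -2, 0, 0, 0], [0.3, 0, 0, -4, 0, 0, 0], [0.3, 0, 0, -4, 0, 0, 0]])

```text
time: 9.55
tool_pos: [0.4866, 0.2306, 0.3614]
ee_rot: [-3.14, -0.004, 2.972]
wrist_force: [1.1, 0.4, 0.3]
width: 0.028
```

Emit:
arm_command(series=[[0.7, -0.53, -3.61, 0, 0, 0, 0], [0.7, -0.53, -3.61, 0, 0, 0, 0], [0.7, -0.53, -3.61, 0, 0, 0, 0], [0.7, -0.53, -3.61, 0, 0, 0, 0], [0.7, -0.53, -3.61, 0, 0, 0, 0], [0.7, -0.53, -3.61, 0, 0, 0, 0], [0.7, 0, 0, 0.8, 0, 0, 0.1433], [0.7, 0, 0, 0.8, 0, 0, 0.1433], [0.7, 0, 0, 0.8, 0, 0, 0.1433], [0.7, 0, 0, 0.8, 0, 0, 0.1433], [0.7, 0, 0, 0.8, 0, 0, 0.1433], [0.7, 0, 0, 0.8, 0, 0, 0.1433], [0.7, 0, 0, 0.8, 0, 0, 0.1433], [0.7, 0, 0, 0.8, 0, 0, 0.1433], [0.7, 0, 0, 0.8, 0, 0, 0.1433], [0.7, 0, 0, 0.8, 0, 0, 0.1433], [0.7, 0, 0, 0.8, 0, 0, 0.1433], [0.7, 0, 0, 0, 0, 0, 0], [0.7, 0, 0, 0, 0, 0, 0]])

```text
time: 11.45
tool_pos: [0.482, 0.0121, 0.2734]
ee_rot: [-3.141, -0.0, 1.399]
wrist_force: [0.8, 0.1, -0.3]
width: 0.066
```

```bash
python3 - <<'E'
from h import *
import pickle
o=sensors.get_obs();print(o['time'],o['tool_pos'],o['ee_rot'],o['wrist_force'],o['width'])
c=eyes.get_calibration("wrist")
im=eyes.snapshot("wrist");cv2.imwrite("pics/w3.png",im);pickle.dump(c,open("w3.pkl","wb"))
print(proj(c,w([.494,.0605,-.173],[[0,-.048,.085]])))
E
```

```text
11.45 [0.48202752 0.01213966 0.27340914] [-3.14061222e+00 -2.40109868e-04  1.39850274e+00] [ 0.75212143  0.09427244 -0.28662996] 0.06597934255985172
[[322.76203381 176.64469214]]
```

View pics/w3.png

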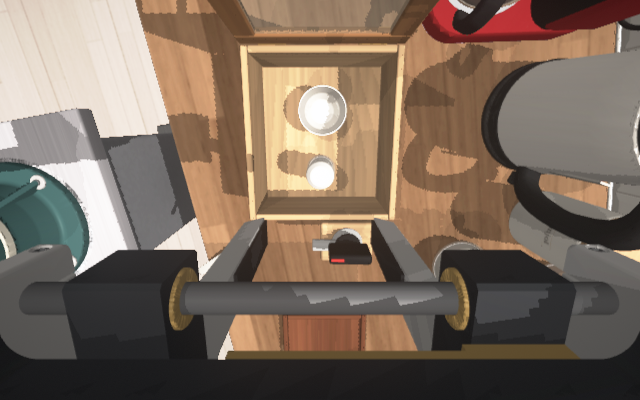

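```bash
python3 - <<'E'
from h import *
import pickle
c=pickle.load(open("w3.pkl","rb"))
im=cv2.imread("pics/w3.png")[155:192,300:342]
g=im.min(2)>175; n,l,s,ce=cv2.connectedComponentsWithStats(g.astype(np.uint8)); i=1+s[1:,4].argmax();print(s[i],ce[i]+[300,155])
b=np.r_[s[i][:2]+s[i][2:4]/2-.5]+[300,155];print(b)
for q in(ce[i]+[300,155],b): 
    print(ray(c,q,.078))
E
```

```text
[  0   6  35  29 711] [318.26441632 176.03797468]
[317. 175.]
[0.48010698 0.01371633 0.078     ]
[0.47875659 0.0153107  0.078     ]
```

Emit:
arm_command(series=[[0.7, 0.37, 0, 4.4, 0, 0, 0], [0.7, 0, 0, 4.4, 0, 0, 0], [0.7, 0, 0, 4.4, 0, 0, 0], [0.7, 0, 0, 4.4, 0, 0, 0], [0.7, 0, 0, 3, 0, 0, 0], [0.7, 0, 0, 1.4, 0, 0, 0], [0.7, 0, 0, 0, 0, 0, 0], [0.7, 0, 0, 0, 0, 0, 0]])

```text
time: 12.3
tool_pos: [0.4844, 0.0157, 0.0553]
ee_rot: [3.139, -0.0, 1.396]
wrist_force: [0.2, -0.2, 0.7]
width: 0.0657
```

```bash
python3 - <<'E'
from h import *
o=sensors.get_obs();print(o['time'],o['tool_pos'],o['ee_rot'],o['wrist_force'],o['width'])
cv2.imwrite("pics/w4.png",eyes.snapshot("wrist"))
E
```

```text
12.3 [0.48441567 0.01565247 0.05533443] [ 3.13879030e+00 -3.80651277e-04  1.39627904e+00] [ 0.15016902 -0.24888688  0.68452138] 0.06569396316680026
```

View pics/w4.png

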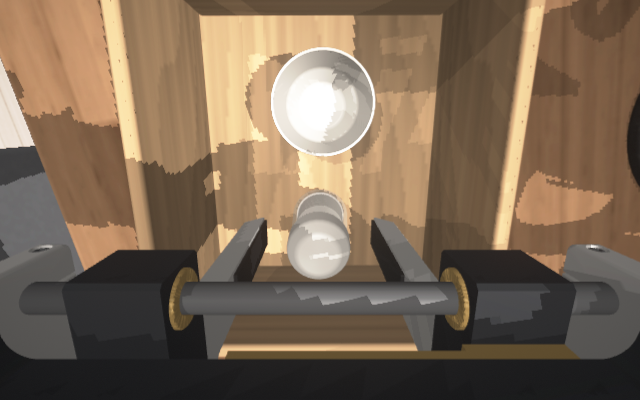

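```bash
python3 - <<'E'
from h import *
c=eyes.get_calibration("wrist");o=sensors.get_obs();print(o['tool_pos'])
print(ray(c,(319,247),.078), proj(c,np.array([[*o['tool_pos'][:2],.078]])))
E
```

```text
[0.48495265 0.01563281 0.05599114]
[0.48351168 0.01504429 0.078     ] [[321.32178543 245.62924273]]
```

Emit:
arm_command(series=[[0.7, -0.05, -0.1, 0.35, 0, 0, 0], [0, 0, 0, 0, 0, 0, 0], [0, 0, 0, 0, 0, 0, 0], [0, 0, 0, 0, 0, 0, 0], [0, 0, 0, 0, 0, 0, 0], [0, 0, 0, 0, 0, 0, 0], [0, 0, 0, 0, 0, 0, 0], [0, 0, 0, 0, 0, 0, 0]])

```text
time: 13.15
tool_pos: [0.4824, 0.0154, 0.0504]
ee_rot: [3.141, -0.0, 1.396]
wrist_force: [1.6, -0.0, 0.7]
width: 0.0356
```

Emit:
arm_command(series=[[0, 0, 0, -1, 0, 0, 0], [0, 0, 0, -2, 0, 0, 0], [0, 0, 0, -3, 0, 0, 0], [0, 0, 0, -3, 0, 0, 0], [0, 0, 0, -3, 0, 0, 0], [0, 0, 0, -3, 0, 0, 0], [0, 0, 0, -2, 0, 0, 0], [0, 0, 0, -1, 0, 0, 0], [0, 0, 0, 0, 0, 0, 0]])

```text
time: 14.05
tool_pos: [0.4824, 0.0154, 0.2314]
ee_rot: [3.139, -0.0, 1.396]
wrist_force: [0.1, 0.2, -2.4]
width: 0.0352
```

Emit:
arm_command(series=[[0, -1, 0.05, 0, 0, 0, 0], [0, -2, 0.06, 0, 0, 0, 0], [0, -3.12, 0.06, 0, 0, 0, 0], [0, -3.12, 0.06, 0, 0, 0, 0], [0, -3.12, 0.06, 0, 0, 0, 0], [0, -3.12, 0.06, 0, 0, 0, 0], [0, -3.12, 0.06, 0, 0, 0, 0], [0, -3.12, 0.06, 0, 0, 0, 0], [0, -3.12, 0.06, 0, 0, 0, 0], [0, -3.12, 0.06, 0, 0, 0, 0], [0, -2, 0.06, 0, 0, 0, 0], [0, -1, 0.05, 0, 0, 0, 0], [0, 0, 0, 0, 0, 0, 0], [0, 0, 0, 0, 0, 0, 0]])

```text
time: 15.45
tool_pos: [0.4347, -0.2899, 0.2292]
ee_rot: [-3.14, -0.002, 1.396]
wrist_force: [0.1, -0.5, -1.4]
width: 0.036
```

```bash
python3 - <<'E'
from h import *
o=sensors.get_obs();print(o['time'],o['tool_pos'],o['ee_rot'],o['wrist_force'],o['width'])
c=eyes.get_calibration("wrist")
cv2.imwrite("pics/w5.png",eyes.snapshot("wrist"))
q=[.42665,-.34516,-.1578];print(proj(c,w(q,[[-.07,.11,.014],[.07,.11,.014],[.0,.055,.008]])))
E
```

```text
15.45 [ 0.43465267 -0.28991238  0.22917522] [-3.14013186e+00 -1.65232648e-03  1.39589889e+00] [ 0.10634941 -0.54819399 -1.43593754] 0.035955856882578116
[[265.8513817  134.23469007]
 [373.98377475 132.17213455]
 [320.57071938 174.38093673]]
```

View pics/w5.png

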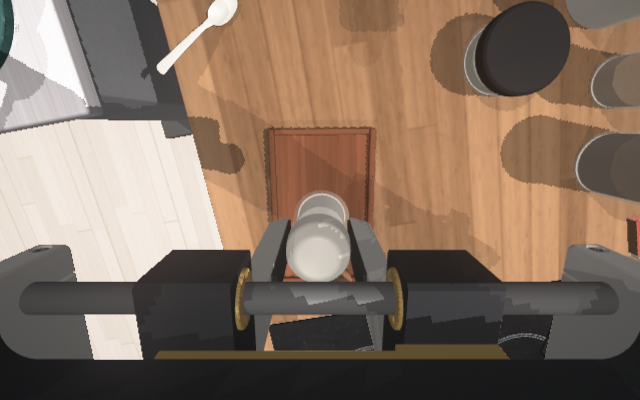

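Emit:
arm_command(series=[[0, 0, 0, 2, 0, 0, 0], [0, 0, 0, 3, 0, 0, 0], [0, 0, 0, 3, 0, 0, 0], [0, 0, 0, 3, 0, 0, 0], [0, 0, 0, 3, 0, 0, 0], [0, 0, 0, 2, 0, 0, 0], [0, 0, 0, 1, 0, 0, 0], [0, 0, 0, 0.3, 0, 0, 0], [0, 0, 0, 0, 0, 0, 0], [0, 0, 0, 0, 0, 0, 0]])

```text
time: 16.5
tool_pos: [0.4359, -0.2912, 0.0587]
ee_rot: [3.139, 0.001, 1.396]
wrist_force: [-0.7, 1.0, -1.3]
width: 0.0356
```

Emit:
arm_command(series=[[0, 0, 0, 0.3, 0, 0, 0], [0, 0, 0, 0.2, 0, 0, 0], [0, 0, 0, 0.1, 0, 0, 0], [0, 0, 0, 0, 0, 0, 0], [0, 0, 0, 0, 0, 0, 0]])

```text
time: 17.0
tool_pos: [0.4349, -0.2907, 0.0511]
ee_rot: [-3.142, -0.0, 1.396]
wrist_force: [0.4, -0.7, -1.2]
width: 0.0352
```

Emit:
arm_command(series=[[0, 0, 0, 0.1, 0, 0, 0], [0, 0, 0, 0, 0, 0, 0], [0, 0, 0, 0, 0, 0, 0]])

```text
time: 17.3
tool_pos: [0.4351, -0.2909, 0.0504]
ee_rot: [3.141, 0.0, 1.396]
wrist_force: [0.1, -0.1, -0.9]
width: 0.0356
```

Emit:
arm_command(series=[[0, 0, 0, 0.1, 0, 0, 0], [0, 0, 0, 0, 0, 0, 0], [0, 0, 0, 0, 0, 0, 0]])

```text
time: 17.6
tool_pos: [0.4352, -0.291, 0.0503]
ee_rot: [3.141, 0.001, 1.396]
wrist_force: [-1.5, 1.0, 5.5]
width: 0.0354
```

Emit:
arm_command(series=[[0.6, 0, 0, 0, 0, 0, 0], [0.6, 0, 0, 0, 0, 0, 0], [0.6, 0, 0, 0, 0, 0, 0], [0.6, 0, 0, 0, 0, 0, 0], [0.6, 0, 0, -2, 0, 0, 0], [0.6, 0, 0, -4, 0, 0, 0], [0.6, 0, 0, -4.5, 0, 0, 0], [0.6, 0, 0, -4.5, 0, 0, 0], [0.6, 0, 0, -4.5, 0, 0, 0], [0.6, 0, 0, -4.5, 0, 0, 0], [0.6, 0, 0, -4.5, 0, 0, 0], [0.6, 0, 0, -2.5, 0, 0, 0], [0.6, 0, 0, 0, 0, 0, 0]])

```text
time: 18.9
tool_pos: [0.4359, -0.2914, 0.364]
ee_rot: [3.133, 0.005, 1.396]
wrist_force: [0.2, 0.2, 0.3]
width: 0.0559
```

```bash
python3 - <<'E'
from h import *
o=sensors.get_obs();print(o['time'],o['tool_pos'],o['ee_rot'],o['wrist_force'],o['width'])
a=eyes.snapshot("scene");b=eyes.snapshot("side")
cv2.imwrite("pics/s3.png",np.hstack([cv2.resize(a[90:365,230:420],None,fx=2,fy=2),cv2.resize(b[90:365,240:430],None,fx=2,fy=2)]))
E
```

```text
18.9 [ 0.43590337 -0.29142413  0.36395277] [3.1334469  0.00451812 1.39577061] [0.21171202 0.19085775 0.26432605] 0.05592369322803996
```

View pics/s3.png

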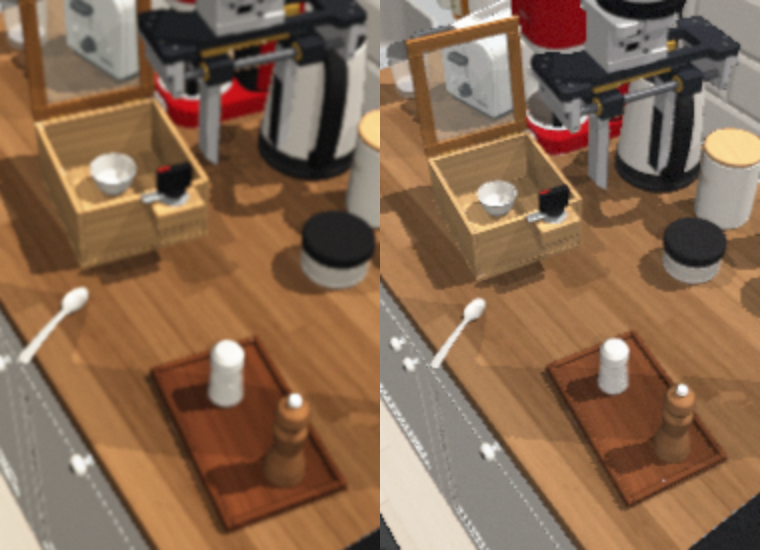

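Emit:
arm_command(series=[[0.3, 0, 0, 0, 0, 0, -0.1433], [0.3, 0, 0, 0, 0, 0, -0.1433], [0.3, 0, 0, 0, 0, 0, -0.1433], [0.3, 0, 0, 0, 0, 0, -0.1433], [0.3, 0, 0, 0, 0, 0, -0.1433], [0.3, 0, 0, 0, 0, 0, -0.1433], [0.3, 0, 0, 0, 0, 0, -0.1433], [0.3, 0, 0, 0, 0, 0, -0.1433], [0.3, 0, 0, 0, 0, 0, -0.1433], [0.3, 0, 0, 0, 0, 0, -0.1433], [0.3, 0, 0, 0, 0, 0, -0.1433]])

```text
time: 20.1
tool_pos: [0.4344, -0.2902, 0.3555]
ee_rot: [3.138, -0.005, 2.978]
wrist_force: [-0.4, 0.6, 0.5]
width: 0.0281
```

Emit:
arm_command(series=[[0.3, 0.303, 4.39, 0, 0, 0, 0], [0.3, 0.303, 4.39, 0, 0, 0, 0], [0.3, 0.303, 4.39, 0, 0, 0, 0], [0.3, 0.303, 4.39, 0, 0, 0, 0], [0.3, 0.303, 4.39, 0, 0, 0, 0], [0.3, 0.303, 4.39, 0, 0, 0, 0], [0.3, 0.303, 4.39, 0, 0, 0, 0], [0.3, 0.303, 4.39, 0, 0, 0, 0], [0.3, 0.303, 4.39, 0, 0, 0, 0], [0.3, 0.303, 4.39, 0, 0, 0, 0], [0.3, 0.303, 4.39, 0, 0, 0, 0], [0.3, 0.303, 4.39, 0, 0, 0, 0], [0.3, 0, 0, 0, 0, 0, 0], [0.3, 0, 0, 0, 0, 0, 0], [0.3, 0, 0, 0, 0, 0, 0]])

```text
time: 21.6
tool_pos: [0.4877, 0.2337, 0.3576]
ee_rot: [-3.14, -0.002, 2.971]
wrist_force: [-0.7, -0.0, 0.7]
width: 0.0285
```

```bash
python3 - <<'E'
from h import *
o=sensors.get_obs();print(o['time'],o['tool_pos'],o['ee_rot'],o['wrist_force'],o['width'],o['joint_positions'])
c=eyes.get_calibration("wrist")
cv2.imwrite("pics/w6.png",eyes.snapshot("wrist"))
print(proj(c,np.array([[.489,.2337,.286]])))
E
```

```text
21.6 [0.48773829 0.23370082 0.35758288] [-3.13986710e+00 -2.23534659e-03  2.97096339e+00] [-0.71068904 -0.00551234  0.65428405] 0.028516496632745806 [ 3.42251158e-01  9.07464939e-02  1.06685310e+00 -4.44591357e-04
  1.98678747e+00 -1.05809692e+00]
[[318.54515729 204.91982791]]
```

View pics/w6.png

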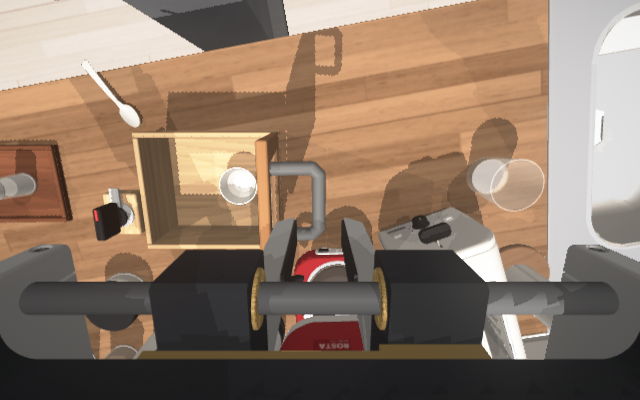

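Emit:
arm_command(series=[[0.3, 0, 0, 3.5, 0, 0, 0], [0.3, 0, 0, 3.5, 0, 0, 0], [0.3, 0, 0, 2.65, 0, 0, 0], [0.3, 0, 0, 0, 0, 0, 0], [0, 0, 0, 0, 0, 0, 0], [0, 0, 0, 0, 0, 0, 0], [0, 0, 0, 0, 0, 0, 0], [0, 0, 0, 0, 0, 0, 0], [0, 0, 0, 0, 0, 0, 0]])

```text
time: 22.55
tool_pos: [0.4891, 0.2351, 0.2648]
ee_rot: [3.139, 0.004, 2.972]
wrist_force: [1.2, -0.4, 4.7]
width: 0.011
```

Emit:
arm_command(series=[[0, 0, -1.78, -0.56, 0, 0, 0], [0, 0, -1.82, -0.38, 0, 0, 0], [0, 0, -1.85, -0.21, 0, 0, 0], [0, 0, -1.86, -0.03, 0, 0, 0], [0, 0, -1.86, 0.16, 0, 0, 0], [0, 0, -1.83, 0.33, 0, 0, 0], [0, 0, -1.79, 0.51, 0, 0, 0], [0, 0, -1.74, 0.68, 0, 0, 0], [0, 0, -1.66, 0.85, 0, 0, 0], [0, 0, -1.57, 1.0, 0, 0, 0], [0, 0, 0, 0, 0, 0, 0]])

```text
time: 23.65
tool_pos: [0.4583, 0.0571, 0.2395]
ee_rot: [-3.139, 0.002, 2.969]
wrist_force: [0.8, -4.8, 4.0]
width: 0.0111
```

Emit:
arm_command(series=[[0, 0, -1.47, 1.15, 0, 0, 0], [0, 0, -1.35, 1.29, 0, 0, 0], [0, 0, -1.22, 1.41, 0, 0, 0], [0, 0, -1.07, 1.52, 0, 0, 0], [0, 0, -0.92, 1.62, 0, 0, 0], [0, 0, -0.5, 1.2, 0, 0, 0], [0, 0, -0.3, 0.6, 0, 0, 0], [0, 0, 0, 0, 0, 0, 0], [0, 0, 0, 0, 0, 0, 0]])

```text
time: 24.55
tool_pos: [0.4467, -0.0103, 0.1514]
ee_rot: [-3.136, 0.001, 2.97]
wrist_force: [0.1, -7.6, 1.0]
width: 0.0109
```

Emit:
arm_command(series=[[0, 0, -0.25, 0.6, 0, 0, 0], [0, 0, -0.2, 0.6, 0, 0, 0], [0, 0, 0, 0.2, 0, 0, 0], [0, 0, 0, 0, 0, 0, 0], [0, 0, 0, 0, 0, 0, 0]])

```text
time: 25.05
tool_pos: [0.4458, -0.0151, 0.1377]
ee_rot: [-3.135, 0.001, 2.971]
wrist_force: [-1.2, -9.4, 1.0]
width: 0.0114
```

Emit:
arm_command(series=[[0, 0, -0.1, 0.3, 0, 0, 0], [0, 0, 0, 0.2, 0, 0, 0], [0, 0, 0, 0, 0, 0, 0], [0, 0, 0, 0, 0, 0, 0]])

```text
time: 25.45
tool_pos: [0.4457, -0.0166, 0.133]
ee_rot: [-3.134, 0.002, 2.971]
wrist_force: [-0.6, -9.4, 3.1]
width: 0.0112
```

Emit:
arm_command(series=[[0, 0, -0.05, 0.2, 0, 0, 0], [0, 0, 0, 0.2, 0, 0, 0], [0, 0, 0, 0, 0, 0, 0], [0, 0, 0, 0, 0, 0, 0]])

```text
time: 25.85
tool_pos: [0.4455, -0.0175, 0.1294]
ee_rot: [-3.133, 0.002, 2.97]
wrist_force: [-3.1, -10.4, 4.9]
width: 0.011
```

```bash
python3 - <<'E'
from h import *
b=eyes.snapshot("side");a=eyes.snapshot("scene")
cv2.imwrite("pics/s4.png",np.hstack([cv2.resize(a[120:230,230:350],None,fx=3.3,fy=3.3,interpolation=2),cv2.resize(b[140:250,250:370],None,fx=3.3,fy=3.3,interpolation=2)]))
E
```

```text
(no output)
```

View pics/s4.png

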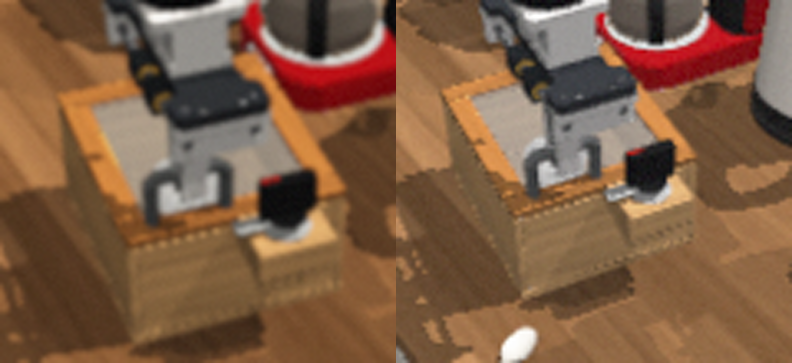

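Emit:
arm_command(series=[[0.35, 0, 0, 0, 0, 0, 0], [0.35, 0, 0, 0, 0, 0, 0], [0.35, 0, 0, 0, 0, 0, 0], [0.35, 0, 0, -2.5, 0, 0, 0], [0, 0, 0, -2.5, 0, 0, 0], [0, 0, 0, 0, 0, 0, 0], [0, 0, 0, 0, 0, 0, 0], [0, 0, 0, 0, 0, 0, 0], [0, 0, 0, 0, 0, 0, 0], [0, 0, 0, 0, 0, 0, 0]])

```text
time: 26.95
tool_pos: [0.4449, -0.0134, 0.177]
ee_rot: [3.141, -0.002, 2.972]
wrist_force: [0.1, -0.2, 0.8]
width: 0.0003
```

Emit:
arm_command(series=[[0, 0, -0.35, 0.8, 0, 0, 0], [0, 0, 0, 0.8, 0, 0, 0], [0, 0, 0, 0.3, 0, 0, 0], [0, 0, 0, 0, 0, 0, 0], [0, 0, 0, 0, 0, 0, 0]])

```text
time: 27.45
tool_pos: [0.4448, -0.017, 0.1589]
ee_rot: [3.141, -0.0, 2.972]
wrist_force: [0.3, 0.8, 0.3]
width: 0.0005
```

Emit:
arm_command(series=[[0, 0, 0, 0.25, 0, 0, 0], [0, 0, 0, 0.25, 0, 0, 0], [0, 0, 0, 0, 0, 0, 0], [0, 0, 0, 0, 0, 0, 0]])

```text
time: 27.85
tool_pos: [0.4453, -0.0171, 0.1577]
ee_rot: [-3.141, 0.003, 2.972]
wrist_force: [-4.6, 0.1, 14.1]
width: 0.0005
```

Emit:
arm_command(series=[[0, 0, 0, -2.5, 0, 0, 0], [0.45, 0, 0, -2.5, 0, 0, 0.028], [0.45, -3.22, -2.02, 0, 0, 0, 0], [0.45, -3.22, -2.02, 0, 0, 0, 0], [0.45, 0, 0, 0, 0, 0, 0], [0.45, 0, 0, 0, 0, 0, 0], [0.45, 0, 0, 0, 0, 0, 0], [0.45, 0, 0, 0, 0, 0, 0], [0.45, 0, 0, 0, 0, 0, 0]])

```text
time: 28.75
tool_pos: [0.4997, -0.0686, 0.2045]
ee_rot: [3.141, 0.001, 2.945]
wrist_force: [-0.0, 0.0, 0.3]
width: 0.0425
```

Emit:
arm_command(series=[[0.45, -0.2, 0.1, 3.5, 0, 0, 0], [0.45, 0, 0, 4.0, 0, 0, 0], [0.45, 0, 0, 0, 0, 0, 0], [0, 0, 0, 0, 0, 0, 0], [0, 0, 0, 0, 0, 0, 0], [0, 0, 0, 0, 0, 0, 0], [0, 0, 0, 0, 0, 0, 0], [0, 0, 0, 0, 0, 0, 0], [0, 0, 0, 0, 0, 0, 0]])

```text
time: 29.65
tool_pos: [0.5036, -0.0682, 0.1312]
ee_rot: [3.14, 0.004, 2.944]
wrist_force: [0.7, 3.3, 6.5]
width: 0.0122
```

Emit:
arm_command(series=[[0, 0, 0, 0, 0, 0, 0.142], [0, 0, 0, 0, 0, 0, 0.142], [0, 0, 0, 0, 0, 0, 0.142], [0, 0, 0, 0, 0, 0, 0.142], [0, 0, 0, 0, 0, 0, 0.142], [0, 0, 0, 0, 0, 0, 0.142], [0, 0, 0, 0, 0, 0, 0.142], [0, 0, 0, 0, 0, 0, 0.142], [0, 0, 0, 0, 0, 0, 0.142], [0, 0, 0, 0, 0, 0, 0.142], [0, 0, 0, 0, 0, 0, 0.142], [0, 0, 0, 0, 0, 0, 0], [0, 0, 0, 0, 0, 0, 0]])

```text
time: 30.95
tool_pos: [0.5023, -0.0691, 0.1312]
ee_rot: [3.141, 0.001, 1.383]
wrist_force: [-3.3, 0.9, 7.0]
width: 0.0117
```

```bash
python3 -c "
from h import *
o=sensors.get_obs();print(o['time'],o['tool_pos'],o['ee_rot'],o['wrist_force'],o['wrist_torque'],o['width'])"
```

```text
30.95 [ 0.50225998 -0.06913009  0.13118669] [3.14052677e+00 1.21521420e-03 1.38265814e+00] [-3.33844226  0.9211597   7.04998243] [0.03592596 0.78213118 0.23663568] 0.011732705939685381
```

Emit:
arm_command(series=[[0.5, 0, 0, 0, 0, 0, 0], [0.5, 0, 0, 0, 0, 0, 0], [0.5, 0, 0, 0, 0, 0, 0], [0.5, 0, 0, 0, 0, 0, 0], [0.5, 0, 0, -2.5, 0, 0, 0], [0.5, 0, 0, -4.5, 0, 0, 0], [0.5, 0, 0, -4.5, 0, 0, 0], [0.5, 0, 0, -4.5, 0, 0, 0], [0.5, 0, 0, 0, 0, 0, 0], [0.5, 0, 0, 0, 0, 0, 0]])

```text
time: 31.95
tool_pos: [0.5029, -0.0689, 0.2904]
ee_rot: [3.139, 0.0, 1.382]
wrist_force: [-0.0, 0.4, -0.6]
width: 0.0473
```

```bash
python3 - <<'E'
from h import *
c=eyes.get_calibration("wrist");o=sensors.get_obs();print(o['time'],o['tool_pos'],o['wrist_force'])
w_=eyes.snapshot("wrist");a=eyes.snapshot("scene")
cv2.imwrite("pics/f.png",np.hstack([cv2.resize(w_[60:260,200:400],None,fx=2,fy=2,interpolation=2),cv2.resize(a[130:380,230:430],(400,400))]))
print(proj(c,w([.494,.0605,-.173],[[.03,-.105,.159],[.03,-.145,.159],[-.035,-.085,.152],[-.035,-.085,.158]])))
E
```

```text
31.95 [ 0.50286418 -0.06886231  0.29035724] [-0.0012199   0.43798447 -0.63985537]
[[318.38853128 168.20522345]
 [319.0446605  204.97511616]
 [256.45723214 149.49481718]
 [255.30329644 150.01742556]]
```

View pics/f.png

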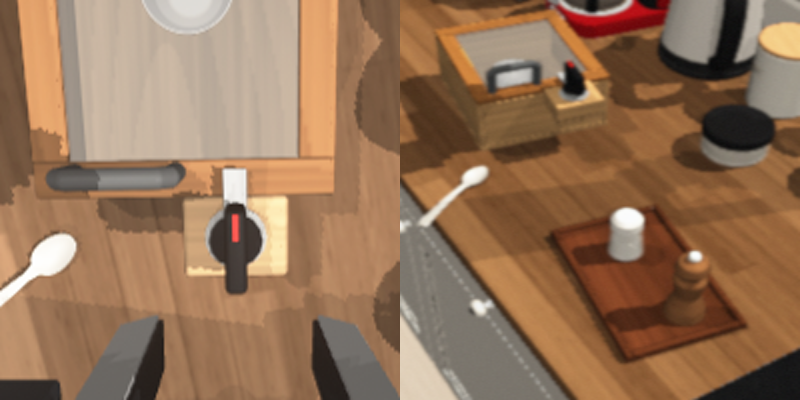

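The tongue is over the lid edge (crop 235,180), the bar points along the case's +y, the lid is closed, and the salt stands on the tray beside the mill. I'm handing the job in.

```bash
python3 -c "
from bench import job;print(job.close_job())"
```

```text
the job is handed in; nothing more can be done
None
```

The job is done and handed in at about 32 s of the 72 s allowed. I unlatched the case, opened the lid to about 1.65 rad and set the salt shaker down on the empty half of the tray. Then I closed the lid and turned the knob back to latched.

**Final picture:** The shaker stands upright on the tray beside the pepper mill. The lid lies closed, the tongue is over its edge with the knob pointing along the case's +y, and the cup is still inside. The gripper is clear of everything, with wrist force near 0.

**Checks during the work:**
- **Salt:** I lowered it in small steps until the wrist read 5.5 N of contact, then released it.
- **Lid:** While I lowered the handle for closing, the gripper's height ran about 8 mm below what a shut lid should give, probably because the bar slipped between the fingers. I pressed on the bar with shut fingers instead: the tip stopped at 157.7 mm with 14 N, against 158 mm for a fully shut lid.
- **Latch:** The knob met its stop at about −0.015 rad by my estimate, with 0.24 Nm of torque.
- **Tray position:** The last wrist picture put the tray edge about 5 mm from my first fit. This did not affect the placement.

I viewed 12 pictures, two over the budget of 10.

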